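# Swing the sample tray home under the curing lamp and start it

## Robot

A 6-joint arm with a two-finger parallel gripper is mounted at the origin on the work surface. World frame = base frame: x ahead of the robot, y to its left, z up, the work surface at z = 0. Lengths are in m, angles in degrees, forces in N, time in s.
With the tool pointing down it reaches from about 0.35 to 0.875 m from the base axis. Payload 4.2 kg.
Tool frame: the origin (TCP) lies midway between the tips of the shut fingers; the grasp point (between the pads) lies r.grip_point_offset behind it (r.grip_point_offset is the distance from the TCP to the grasp point, in m); x points along the fingers, y is the direction in which the jaws open and shut, and the axes are right-handed (so a half turn about x gives the same grasp; the last joint's range is limited). The gripper opens to 87 mm and grips with 3 to 60 N. Pads are 19 mm wide; open, the fingers measure 117 mm over their backs; the gripper's body (75 mm by 190 mm) begins 51 mm behind the grasp point.
Start: joints at [-57.261, 22.042, 0.453, 0, -68.411, -14.817], TCP at [0.192, -0.595, 0.223] pointing down, gripper open.
Joint ranges: [-179.83, 179.83], [-69.29, 118.12], [-61.27, 80.66], [-181.25, 117.63], [-171.15, -9.14], [-177.46, 177.46]. Speed limits (degrees/s): [159.86, 159.86, 180, 180, 180, 180].

## Interface

Orientations are given as a 3x3 rotation matrix whose columns are the frame's x, y, z axes.
In Python, from cell import read_state, grab_frame, get_calibration, r, search_frame, trace, place_of gives the robot as it stands. The module is installed in compiled form; this text tells all that it offers.
- The arm moves only by the tool move_arm, never from a script. Its argument "series" is a list of rows, each an object with "dr": the turn, a rotation vector about the tool's x, y, z in degrees, a list of three; "delta_pos": the shift along the tool's x, y, z in cm, a list of three; "gripper": the opening, from 0 (shut) to 1 (fully open). A call has exactly 10 rows; each row shifts and turns the commanded pose from where the row before left it, along the tool's axes as they then stand; what a row does not reach is not made up. A row lasts 1/12 s, in which the tool goes at most 41.7 mm and 7.16 degrees, less where a joint would pass 70% of its speed; a pose out of reach is approached as far as the arm can. A call is refused whole if a number of a shift passes 4.17 or a number of a turn 7.16, either way. A call with a gripper value outside its range is refused whole. The fingers move at their own pace and stop on an object; "grip_force" is the grip in N (left out, the last holds). Time passes only in rows, so rows that do not move let the fingers close, or fill a call up. It gives the time, the measured TCP pose, the force and the opening at its end, in the units of the state.
- read_state(): the state, without advancing time (a new reading comes with each control period).
- grab_frame(name): name is "scene" or "top" or "wrist"; returns the picture (420x560x3 uint8, red, green, blue); there is no depth.
- get_calibration(name): a dict with "mtx" (3x3 intrinsics, pixels), "k1" (the pictures are not rectified: a ray, as slopes to the right and down, at radius r is drawn at 1 + k1 r^2 times it, then the intrinsics apply), "rvec" (rotation vector, rad) and "tvec" (3), from world to camera coordinates, as OpenCV has them. Camera axes: x right, y down, z forward; pixel columns grow to the right and rows downward; lengths in m; the calibration is good to about 2 mm. A picture is of the moment at which its call begins: read the wrist's pose just before it. get_calibration takes no time and is no camera call; for the wrist camera it gives the pose at the moment of the call.
- r.hand_in(): hands the job in, once; it reports no verdict.
Trained networks look in the newest picture that a camera, given by its name, has taken for a name from the list of things; names that differ only in an ending like _2 or _b are one class to them, and where a whole thing is asked for, a point or a joint stands for the part that bears it (a point fixed in the world has none). Each returns a list of dicts, best first, with "confidence" (0 to 1); they miss things now and then, are a little off and sometimes report something else, mostly with a low value. They report only what shows in the picture. A call takes as long as a camera call. They do not tell look-alikes from the thing itself.
- search_frame(camera, label): "xyz" ([x, y, z] in m, in world coordinates, good to about 4 mm: the middle of the surface that is visible of it).
- trace(camera, label): "mask" (420x560 bool, what is visible of it).
- place_of(camera, label): "xyz" ([x, y, z] in m, in world coordinates, good to about 4 mm: a listed point, or the origin of a listed thing).
The state is a dict: "time": time; "joints": joint angles; "dq": joint speeds; "joint_efforts": joint torques, N m; "position": TCP position; "eef_rot": TCP orientation; "ft_force": force on the tool from outside, world axes, zero at the start; "wrist_torque": the same for the moment, N m; "width": finger opening in m.
Only numpy, scipy, OpenCV 4.12 (cv2) and the standard library are available. Lean on these libraries where they do the work, as an engineer would, in place of code of your own. Each camera call takes 0.05 s, during which the arm holds its last target. There are 200 camera calls.

## Task

Push the aluminium sample tray near its orange-marked free corner so that it swings about its pin until its far rim meets the red sprung stop, then keep pressing it on the stop with about 11 N for half a second to seat it, without ever pushing the tray or the stop harder than 15 N. Ease off so that the tray stays resting against the stop, then press the green start button fully in. Leave everything else on the table where it stands.

Things in the scene. Friction and masses are not known exactly. Their poses are not given: they have to be found in the camera images.
- station: Fixed curing lamp and pivot pin, one piece. Origin on the pin's axis at table height; x runs along the tray's long side when the tray is home, y from the pin to the lamp, z up. Pin 12 mm thick with an 18 mm brass cap, top 17.5 mm above the table.
- visor (a point): Middle of the top of the white lamp's visor, 100 mm above the table, at station x 45, y 117 mm. The visor covers station x -35 to 125, y 80 to 155 mm, its underside 65 mm up; the lamp's solid rear housing spans y 150 to 240 mm.
- tray: Loose aluminium tray, rim 25 mm high, slick, about 0.5 kg, flat on the table, a 14 mm hole over the pin (1 mm play). Origin at the hole, underside; spans x -15 to 180, y -15 to 125 mm, z up. Starts 0.35 to 0.7 rad clockwise (from above) of home, where its axes agree with the station's (to 0.1 rad, as the stop is set); push it anticlockwise. Five nail tips stand along its far side.
- push_point (a point): Orange mark on the outer face of the tray's near long rim by the free corner: tray x 160, y -15 mm, 12.5 mm above the table. Push here, square to the rim, towards tray +y; nearer the pin more force is needed. Sliding the tray takes about 1 N here, up to 4 N more if the tool also bears down on the rim.
- dock: Fixed grey stop block, 50 mm wide, 32 mm high, spanning y 34 to 94 mm. Origin at table height below the nominal face of its red rubber bumper, axes as the station's, bumper facing -y. It lies at station x 160, y 125 mm.
- stop_nominal (a point): Nominal middle of the bumper's face (18 mm across), 14.5 mm above the table, fixed to the block. The bumper is on a set screw, adjusted anew each time: the real face is anywhere within 12 mm of this point along the dock's y, and is not measured. It is sprung and damped (6 N per mm, 10 mm travel): press at 10 mm/s or less and read the force.
- start (a joint): Travel of the green start button: 0 out, 0.006 m fully in; springs back; about 5 N to push fully in, straight down.
- start_top (a point): Centre of the top face of the green start button (28 mm across) on its small white pod beside the pin.
- polish_red: Red nail polish bottle, 30 mm across, 60 mm tall; origin at the centre of its underside. Bystander, leave alone.
- polish_blue: Blue nail polish bottle, 30 mm across, 60 mm tall; origin at the centre of its underside. Bystander, leave alone.
- polish_pink: Terracotta nail polish bottle, 30 mm across, 60 mm tall; origin at the centre of its underside. Bystander, leave alone.
- cream_jar: Small cream jar with a yellow lid, 52 mm across, 30 mm tall; origin at the centre of its underside. Bystander, leave alone.
- phone: Black phone lying flat, 150 x 72 x 9 mm; origin at the centre of its underside. Bystander, leave alone.
- buffer: Grey nail buffer block, 90 x 26 x 26 mm; origin at the centre of its underside. Bystander, leave alone.
- tip_box: Green box of nail tips, 60 x 100 x 35 mm; origin at the centre of its underside. Bystander, leave alone.
Not all that is in view belongs to the job. What is shaped like the part that bears start but purple is not meant.

How it is judged:
By the outcome, as a careful person would: the job done as asked, in the order asked, and still so for the second after the job is handed in, with the robot touching nothing.
It also fails if it takes over 64 s, if anything falls off the work surface, if the arm or the gripper's body presses on something with over 40 N, if the wrist force passes 120 N, or if a joint passes its speed limit or range.

## Working session

There is one attempt and no reset: what is moved stays moved. The work goes in short steps, Python scripts to look and compute and a tool call to move; the robot and the scene stay as the last step left them, time stands still between calls to the robot, and variables do not carry over. Pictures are saved under pics/ and viewed, about 8 in all and at most 12, crops included, and the job is handed in when it is done.

Besides the shell and the picture viewer there is one more tool, called after "Emit:" as a command line: name --argument value ..., lists and objects as JSON in quotes. move_arm: Moves the arm, as the interface text tells. Its arguments: {"type":"object","properties":{"series":{"type":"array","items":{"type":"object","properties":{"dr":{"type":"array","items":{"type":"number"}},"delta_pos":{"type":"array","items":{"type":"number"}},"gripper":{"type":"number"}}}},"grip_force":{"type":"number"}},"required":["series"]}

```bash
mkdir -p pics; cat > h.py <<'E'
import numpy as np, cv2
from cell import *
def save(n,f,crop=None,scale=1):
    im=grab_frame(n)
    if crop: im=im[crop[1]:crop[3],crop[0]:crop[2]]
    im=cv2.resize(im,None,fx=scale,fy=scale,interpolation=cv2.INTER_CUBIC)
    cv2.imwrite('pics/'+f,im[:,:,::-1])
def proj(n,P):
    c=get_calibration(n);K=np.array(c['mtx'],float)
    return cv2.projectPoints(np.array(P,float).reshape(-1,1,3),np.array(c['rvec'],float),np.array(c['tvec'],float),K,np.array([c['k1'],0,0,0,0.]))[0].reshape(-1,2)
def unproj(n,px,z):
    c=get_calibration(n);K=np.array(c['mtx'],float)
    u=cv2.undistortPoints(np.array(px,float).reshape(-1,1,2),K,np.array([c['k1'],0,0,0,0.])).reshape(-1,2)
    R=cv2.Rodrigues(np.array(c['rvec'],float))[0];t=np.array(c['tvec'],float).ravel()
    C=-R.T@t;d=np.c_[u,np.ones(len(u))]@R
    return C+d*((z-C[2])/d[:,2])[:,None]
E
python3 - <<'E'
from h import *
s=read_state();print(s['time'],s['position'],np.round(s['eef_rot'],3).tolist(),s['ft_force'],s['width'],r.grip_point_offset)
a=grab_frame('top');b=grab_frame('scene');cv2.imwrite('pics/t0.png',cv2.resize(a,(800,600))[:,:,::-1]);cv2.imwrite('pics/s0.png',b[:,:,::-1])
for cam in ('top','scene'):
  for l in 'station visor tray push_point dock stop_nominal start start_top polish_red polish_blue polish_pink cream_jar phone buffer tip_box'.split():
    try:
      print(cam,l,[(np.round(d['xyz'],3).tolist(),round(d['confidence'],2),proj(cam,d['xyz']).round().astype(int).tolist()[0]) for d in place_of(cam,l)[:3]])
    except Exception as e: print(cam,l,e)
print(read_state()['time'])
E
```

```text
0.0 [ 0.19216668 -0.59409295  0.2214833 ] [[-0.001, -0.308, 0.952], [0.002, 0.952, 0.308], [-1.0, 0.002, -0.0]] [-1.22730727 -0.57870951  0.53973281] 0.08735571310091234 0.0187
top station [([0.606, 0.128, 0.001], 0.98, [262, 196]), ([0.76, -0.008, 0.002], 0.52, [316, 136])]
top visor [([0.724, 0.104, 0.1], 0.72, [270, 137]), ([0.715, -0.15, 0.001], 0.4, [372, 153])]
top tray [([0.607, 0.124, 0.005], 0.84, [263, 195]), ([0.626, 0.202, 0.025], 0.26, [231, 186])]
top push_point [([0.538, -0.019, 0.014], 0.59, [322, 222]), ([0.514, -0.208, -0.0], 0.39, [398, 233])]
top dock [([0.763, -0.008, 0.003], 0.73, [316, 135])]
top stop_nominal [([0.758, -0.006, 0.014], 0.79, [316, 135])]
top start it knows: buffer, cream_jar, dock, phone, polish_blue, polish_pink, polish_red, push_point, start_top, station, stop_nominal, tip_box, tray, visor
top start_top [([0.494, 0.359, 0.02], 0.66, [166, 240]), ([0.628, 0.197, 0.028], 0.4, [233, 185]), ([0.744, 0.264, 0.022], 0.4, [208, 140])]
top polish_red [([0.611, -0.16, -0.003], 0.45, [377, 194])]
top polish_blue [([0.718, -0.148, -0.005], 0.55, [371, 15
[... 826 characters left out ...]
ue, polish_pink, polish_red, push_point, start_top, station, stop_nominal, tip_box, tray, visor
scene start_top [([0.748, 0.26, 0.019], 0.72, [339, 338]), ([0.627, 0.197, 0.022], 0.68, [334, 281]), ([0.5, 0.36, 0.019], 0.45, [434, 270])]
scene polish_red [([0.615, -0.159, 0.001], 0.77, [187, 231])]
scene polish_blue [([0.71, -0.149, 0.002], 0.74, [163, 256])]
scene polish_pink [([0.658, -0.177, -0.001], 0.75, [168, 239])]
scene cream_jar [([0.627, 0.2, 0.021], 0.68, [335, 282])]
scene phone [([0.377, 0.264, 0.003], 0.92, [405, 230]), ([0.659, -0.175, 0.0], 0.32, [169, 240])]
scene buffer [([0.521, -0.206, 0.0], 0.97, [195, 204])]
scene tip_box [([0.623, 0.324, -0.002], 0.58, [396, 311])]
1.5
```

View pics/t0.png

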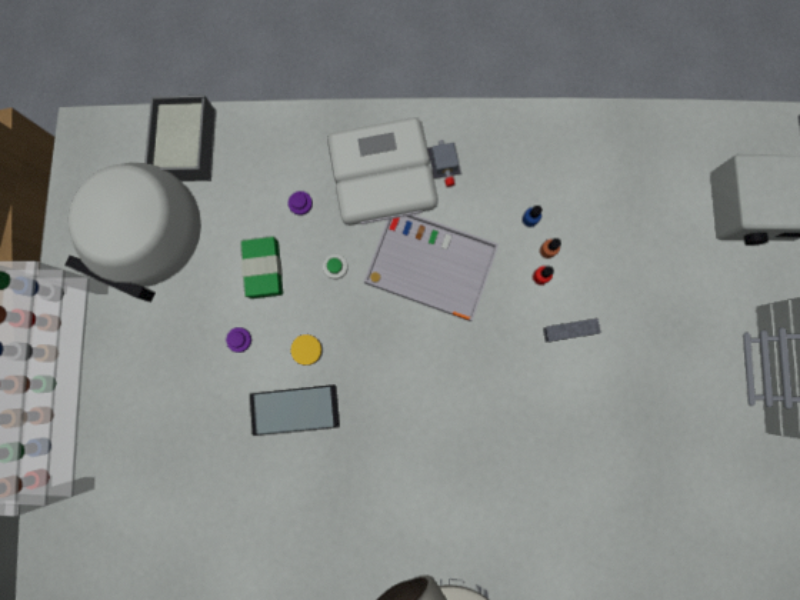

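View pics/s0.png

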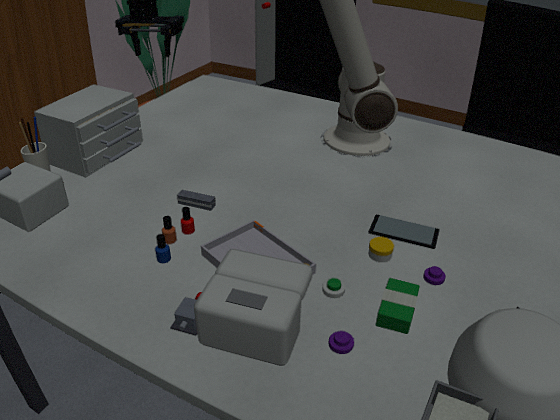

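The tray shows at about (430,268) in the top picture, with its orange mark at (461,315), the bumper at (450,181) and the lamp at (383,170).

Possible start buttons are the green one on its white pod at (334,266), and purple look-alikes at (300,203) and (238,340). I choose the green one. It sits at about (0.627, 0.197), beside the pin at (0.607, 0.126). The tray is about 0.53 rad clockwise of home.

I'll go to just behind the orange mark, shutting the fingers on the way.

Emit:
move_arm --series '[{"delta_pos":[0,2.4,2.2],"dr":[0,0,0],"gripper":0},{"delta_pos":[0,2.4,2.2],"dr":[0,0,0],"gripper":0},{"delta_pos":[0,2.4,2.2],"dr":[0,0,0],"gripper":0},{"delta_pos":[0,2.4,2.2],"dr":[0,0,0],"gripper":0},{"delta_pos":[0,2.4,2.2],"dr":[0,0,0],"gripper":0},{"delta_pos":[0,2.4,2.2],"dr":[0,0,0],"gripper":0},{"delta_pos":[0,2.4,2.2],"dr":[0,0,0],"gripper":0},{"delta_pos":[0,2.4,2.2],"dr":[0,0,0],"gripper":0},{"delta_pos":[0,2.4,2.2],"dr":[0,0,0],"gripper":0},{"delta_pos":[0,2.4,2.2],"dr":[0,0,0],"gripper":0}]'

```text
time: 2.33
position: [0.3282, -0.2972, 0.2228]
eef_rot: [[0.001, -0.308, 0.952], [-0.0, 0.952, 0.308], [-1.0, -0.001, 0.001]]
ft_force: [0.4, -0.3, 0.2]
width: 0.0284
```

Emit:
move_arm --series '[{"delta_pos":[0,2.4,2.2],"dr":[0,0,0],"gripper":0},{"delta_pos":[0,2.4,2.2],"dr":[0,0,0],"gripper":0},{"delta_pos":[0,2.4,2.2],"dr":[0,0,0],"gripper":0},{"delta_pos":[0,2.4,2.2],"dr":[0,0,0],"gripper":0},{"delta_pos":[0,2.4,2.2],"dr":[0,0,0],"gripper":0},{"delta_pos":[0,2.4,2.2],"dr":[0,0,0],"gripper":0},{"delta_pos":[0,2.4,2.2],"dr":[0,0,0],"gripper":0},{"delta_pos":[0,2.4,2.2],"dr":[0,0,0],"gripper":0},{"delta_pos":[0,2.4,2.2],"dr":[0,0,0],"gripper":0},{"delta_pos":[0,2.4,2.2],"dr":[0,0,0],"gripper":0}]'

```text
time: 3.17
position: [0.4637, -0.0009, 0.2229]
eef_rot: [[0.001, -0.308, 0.951], [0.0, 0.951, 0.308], [-1.0, -0.0, 0.001]]
ft_force: [0.2, -1.7, -0.0]
width: 0.0003
```

Emit:
move_arm --series '[{"delta_pos":[0,0,0],"dr":[3.7,0,0],"gripper":0},{"delta_pos":[0,0,0],"dr":[3.7,0,0],"gripper":0},{"delta_pos":[0,0,0],"dr":[3.7,0,0],"gripper":0},{"delta_pos":[0,0,0],"dr":[3.7,0,0],"gripper":0},{"delta_pos":[0,0,0],"dr":[3.7,0,0],"gripper":0},{"delta_pos":[0,0,0],"dr":[3.7,0,0],"gripper":0},{"delta_pos":[0,0,0],"dr":[3.7,0,0],"gripper":0},{"delta_pos":[0,0,0],"dr":[3.7,0,0],"gripper":0},{"delta_pos":[0,0,0],"dr":[3.7,0,0],"gripper":0},{"delta_pos":[0,0,0],"dr":[3.7,0,0],"gripper":0}]'

```text
time: 4.0
position: [0.4633, -0.0025, 0.2227]
eef_rot: [[0.0, 0.33, 0.944], [0.0, 0.944, -0.33], [-1.0, 0.0, 0.0]]
ft_force: [0.5, 0.4, 0.1]
width: 0.0002
```

```bash
python3 - <<'E'
from h import *
s=read_state();print(s['time'],s['position'],np.round(s['eef_rot'],3).tolist(),s['ft_force'],s['width'],s['joints'])
save('wrist','w1.png')
for l in 'station tray push_point dock stop_nominal start_top visor'.split():
  for d in place_of('wrist',l)[:2]: print(l,np.round(d['xyz'],4).tolist(),round(d['confidence'],2),proj('wrist',d['xyz']).round().tolist())
E
```

```text
4.0 [ 0.46330248 -0.00252203  0.22273169] [[0.0, 0.33, 0.944], [0.0, 0.944, -0.33], [-1.0, 0.0, 0.0]] [0.53578524 0.43473615 0.06272989] 0.00021378979011476648 [ 1.98641339e+01  6.07272556e+00 -2.11778943e+01 -4.34931282e-04
 -6.27244174e+01 -1.29125101e+02]
tray [0.6103, 0.1288, 0.0014] 0.8 [[416.0, 265.0]]
start_top [0.6233, 0.1943, 0.0214] 0.42 [[478.0, 263.0]]
visor [0.732, 0.1076, 0.1024] 0.71 [[457.0, 410.0]]
```

View pics/w1.png

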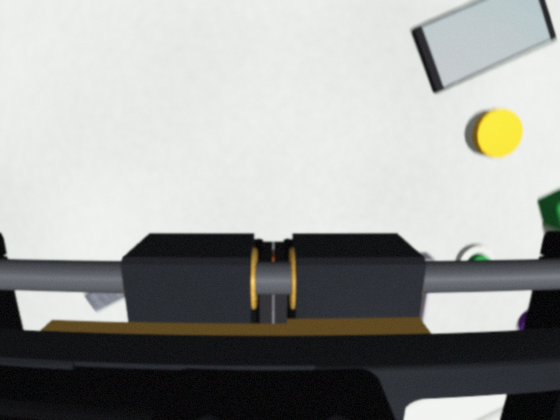

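The wrist view is mostly blocked by the gripper: the mark isn't visible, the jar is at (498,132) and the green button at (480,258). Two cameras agree on the mark and the pin, and their separation of 161.7 mm matches the expected 160.7 mm. I'll descend about 25 mm behind the rim, with the tool square to it.

Emit:
move_arm --series '[{"delta_pos":[2.12,0.09,0.52],"dr":[0,0,0],"gripper":0},{"delta_pos":[2.12,0.09,0.52],"dr":[0,0,0],"gripper":0},{"delta_pos":[2.12,0.09,0.52],"dr":[0,0,0],"gripper":0},{"delta_pos":[2.12,0.09,0.52],"dr":[0,0,0],"gripper":0},{"delta_pos":[2.12,0.09,0.52],"dr":[0,0,0],"gripper":0},{"delta_pos":[2.12,0.09,0.52],"dr":[0,0,0],"gripper":0},{"delta_pos":[2.12,0.09,0.52],"dr":[0,0,0],"gripper":0},{"delta_pos":[2.12,0.09,0.52],"dr":[0,0,0],"gripper":0},{"delta_pos":[2.12,0.09,0.52],"dr":[0,0,0],"gripper":0},{"delta_pos":[2.12,0.09,0.52],"dr":[0,0,0],"gripper":0}]'

```text
time: 5.23
position: [0.5159, -0.0111, 0.0096]
eef_rot: [[0.0, 0.326, 0.945], [-0.0, 0.945, -0.326], [-1.0, 0.0, 0.0]]
ft_force: [0.3, 0.5, 0.4]
width: 0.0003
```

```bash
python3 - <<'E'
from h import *
a=[]
for i in range(8):
  s=read_state();a.append(s['ft_force']);
  if i==0: print(s['time'],s['position'],s['eef_rot'].round(3).tolist())
  if i<1: save('top','t1.png',(200,70,440,250),3.3)
  for l in ('push_point','dock','station','tray','stop_nominal'):
    if i in(1,3):
      for cam in('top','scene'):
        grab_frame(cam) if l=='push_point' else 0
        for d in place_of(cam,l)[:1]: print(cam,l,np.round(d['xyz'],4),round(d['confidence'],2))
print(np.mean(a,0),np.std(a,0),read_state()['time'])
E
```

```text
5.2333 [ 0.51587136 -0.01105103  0.0095714 ] [[0.0, 0.326, 0.945], [-0.0, 0.945, -0.326], [-1.0, 0.0, 0.0]]
scene push_point [ 0.5409 -0.016   0.0114] 0.58
top dock [ 0.7608 -0.0094  0.0039] 0.67
scene dock [ 0.7571 -0.0057 -0.0015] 0.72
top station [6.061e-01 1.256e-01 1.000e-04] 0.6
scene station [0.6076 0.1255 0.0009] 0.8
top tray [6.100e-01 1.234e-01 5.000e-04] 0.93
scene tray [0.607  0.127  0.0021] 0.61
top stop_nominal [ 0.758  -0.0061  0.0155] 0.89
scene stop_nominal [ 0.7604 -0.0068  0.0149] 0.55
scene push_point [ 0.5399 -0.0224  0.0131] 0.93
top dock [ 0.7631 -0.0058  0.    ] 0.66
scene dock [ 7.578e-01 -8.600e-03 -1.000e-04] 0.62
top station [0.6077 0.1263 0.0025] 0.66
scene station [ 0.6048  0.124  -0.0007] 0.9
top tray [0.6103 0.1255 0.0026] 0.81
scene tray [0.6115 0.128  0.0032] 0.83
top stop_nominal [ 0.7614 -0.0061  0.0159] 0.62
scene stop_nominal [ 0.7631 -0.0077  0.0156] 0.65
[ 0.26237903 -0.17778946 -0.58367573] [0.54658252 0.54534991 0.84173074] 6.4833
```

View pics/t1.png

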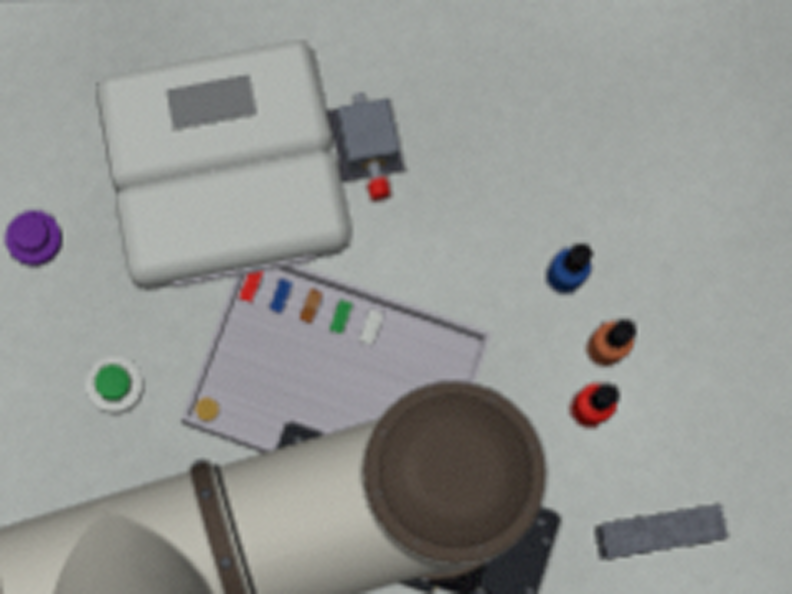

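The crop shows the red bumper at (379,188), with its face near (381,200), and a clear gap ahead of the tray. Now a gentle approach to the rim.

Emit:
move_arm --series '[{"delta_pos":[0,0,0.16],"dr":[0,0,0],"gripper":0},{"delta_pos":[0,0,0.16],"dr":[0,0,0],"gripper":0},{"delta_pos":[0,0,0.16],"dr":[0,0,0],"gripper":0},{"delta_pos":[0,0,0.16],"dr":[0,0,0],"gripper":0},{"delta_pos":[0,0,0.16],"dr":[0,0,0],"gripper":0},{"delta_pos":[0,0,0.16],"dr":[0,0,0],"gripper":0},{"delta_pos":[0,0,0.16],"dr":[0,0,0],"gripper":0},{"delta_pos":[0,0,0.16],"dr":[0,0,0],"gripper":0},{"delta_pos":[0,0,0.16],"dr":[0,0,0],"gripper":0},{"delta_pos":[0,0,0.16],"dr":[0,0,0],"gripper":0}]'

```text
time: 7.32
position: [0.53, -0.0165, 0.0104]
eef_rot: [[-0.001, 0.327, 0.945], [-0.0, 0.945, -0.327], [-1.0, -0.001, -0.001]]
ft_force: [-1.5, -0.2, -0.8]
width: 0.0005
```

Emit:
move_arm --series '[{"delta_pos":[0,-0.03,0.2],"dr":[-0.72,0,0],"gripper":0},{"delta_pos":[0,-0.03,0.2],"dr":[-0.72,0,0],"gripper":0},{"delta_pos":[0,-0.03,0.2],"dr":[-0.72,0,0],"gripper":0},{"delta_pos":[0,-0.03,0.2],"dr":[-0.72,0,0],"gripper":0},{"delta_pos":[0,-0.03,0.2],"dr":[-0.72,0,0],"gripper":0},{"delta_pos":[0,-0.03,0.2],"dr":[-0.72,0,0],"gripper":0},{"delta_pos":[0,-0.03,0.2],"dr":[-0.72,0,0],"gripper":0},{"delta_pos":[0,-0.03,0.2],"dr":[-0.72,0,0],"gripper":0},{"delta_pos":[0,-0.03,0.2],"dr":[-0.72,0,0],"gripper":0},{"delta_pos":[0,-0.03,0.2],"dr":[-0.72,0,0],"gripper":0}]'

```text
time: 8.15
position: [0.5491, -0.0247, 0.0105]
eef_rot: [[-0.0, 0.205, 0.979], [-0.0, 0.979, -0.205], [-1.0, -0.0, -0.0]]
ft_force: [-0.5, -0.9, -0.1]
width: 0.0006
```

```bash
cat > st.py <<'E'
from h import *
pin=np.array([.6075,.1258])
s=read_state();R=s['eef_rot'];d=s['position'][:2]-pin
a=np.degrees(np.arctan2(R[1,2],R[0,2]))-90  # tool's "tray x" angle
c,n=np.cos(np.radians(a)),np.sin(np.radians(a))
print('t',s['time'],'pos',s['position'],'tool rel angle',round(a+79.2,2),'TCP in tool-aligned tray frame mm',(np.array([[c,n],[-n,c]])@d*1000).round(1))
f=[]
for i in range(4): grab_frame('top');f.append(R.T@read_state()['ft_force'])
print('tool force mean',np.mean(f,0).round(2))
E
python3 st.py; python3 - <<'E'
from h import *
p=unproj('top',[[200+381/3.3,70+200/3.3]],.0145)[0]
t=np.radians(-79.2);d=p[:2]-np.array([.6075,.1258]);print('bumper face',p,'station',np.array([[np.cos(t),np.sin(t)],[-np.sin(t),np.cos(t)]])@d)
save('top','t2.png',(200,70,440,250),3.3)
E
```

```text
t 8.15 pos [ 0.54907083 -0.02469442  0.01053124] tool rel angle -22.61 TCP in tool-aligned tray frame mm [159.3 -26.4]
tool force mean [-0.03  0.25 -0.4 ]
bumper face [ 0.77011987 -0.00594044  0.0145    ] station [0.15987888 0.13505372]
```

View pics/t2.png

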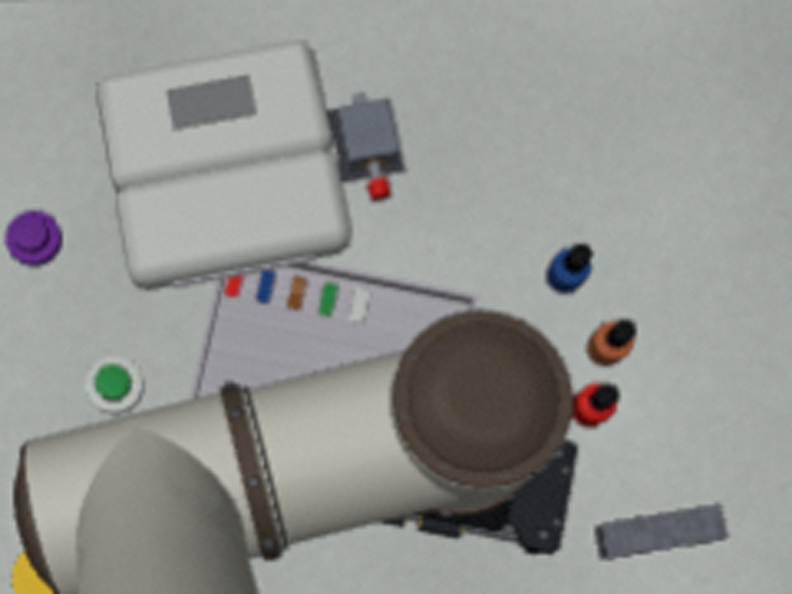

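The tray is turning with the tool. By image the bumper face lies near station y 135 ± 3 mm, so contact is due about 3.6° past home. I'll swing 20° more.

Emit:
move_arm --series '[{"delta_pos":[0,-0.042,0.24],"dr":[-0.86,0,0],"gripper":0},{"delta_pos":[0,-0.042,0.28],"dr":[-1,0,0],"gripper":0},{"delta_pos":[0,-0.042,0.28],"dr":[-1,0,0],"gripper":0},{"delta_pos":[0,-0.042,0.28],"dr":[-1,0,0],"gripper":0},{"delta_pos":[0,-0.042,0.28],"dr":[-1,0,0],"gripper":0},{"delta_pos":[0,-0.042,0.28],"dr":[-1,0,0],"gripper":0},{"delta_pos":[0,-0.042,0.28],"dr":[-1,0,0],"gripper":0},{"delta_pos":[0,-0.042,0.28],"dr":[-1,0,0],"gripper":0},{"delta_pos":[0,-0.042,0.28],"dr":[-1,0,0],"gripper":0},{"delta_pos":[0,-0.042,0.28],"dr":[-1,0,0],"gripper":0}]'

```text
time: 9.23
position: [0.5759, -0.0325, 0.0105]
eef_rot: [[-0.0, 0.034, 0.999], [-0.0, 0.999, -0.034], [-1.0, -0.0, -0.0]]
ft_force: [-1.0, 0.3, 0.2]
width: 0.0005
```

Emit:
move_arm --series '[{"delta_pos":[0,-0.042,0.28],"dr":[-1,0,0],"gripper":0},{"delta_pos":[0,-0.042,0.28],"dr":[-1,0,0],"gripper":0},{"delta_pos":[0,-0.042,0.28],"dr":[-1,0,0],"gripper":0},{"delta_pos":[0,-0.042,0.28],"dr":[-1,0,0],"gripper":0},{"delta_pos":[0,-0.042,0.28],"dr":[-1,0,0],"gripper":0},{"delta_pos":[0,-0.042,0.28],"dr":[-1,0,0],"gripper":0},{"delta_pos":[0,-0.042,0.28],"dr":[-1,0,0],"gripper":0},{"delta_pos":[0,-0.034,0.22],"dr":[-0.8,0,0],"gripper":0},{"delta_pos":[0,-0.025,0.17],"dr":[-0.6,0,0],"gripper":0},{"delta_pos":[0,-0.017,0.11],"dr":[-0.4,0,0],"gripper":0}]'

```text
time: 10.07
position: [0.6006, -0.0352, 0.0105]
eef_rot: [[0.0, -0.119, 0.993], [-0.0, 0.993, 0.119], [-1.0, -0.0, 0.0]]
ft_force: [-1.5, -0.6, 1.0]
width: 0.0008
```

```bash
python3 st.py; python3 - <<'E'
from h import *
save('top','t3.png',(280,105,380,195),6)
E
```

```text
t 10.0667 pos [ 0.60061885 -0.03522174  0.0105144 ] tool rel angle -3.97 TCP in tool-aligned tray frame mm [159.1 -26. ]
tool force mean [-0.09 -0.11  0.34]
```

View pics/t3.png

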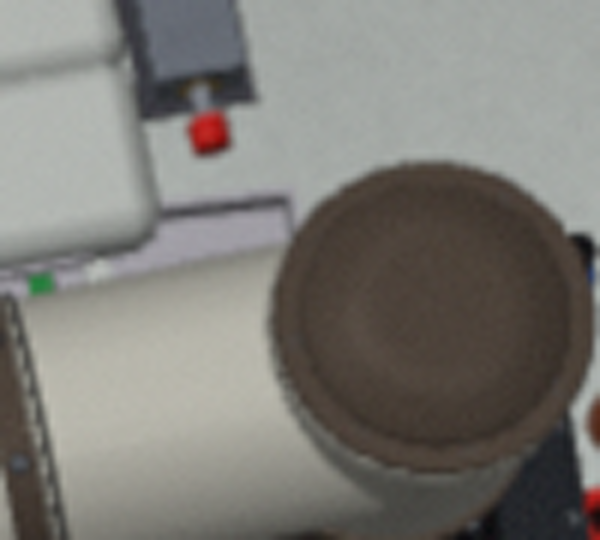

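The far rim at (215,200) is still about 19 mm short of the bumper face at (212,154). I'll advance about 13 mm more, then search slowly by force.

Emit:
move_arm --series '[{"delta_pos":[0,-0.02,0.13],"dr":[-0.47,0,0],"gripper":0},{"delta_pos":[0,-0.02,0.13],"dr":[-0.47,0,0],"gripper":0},{"delta_pos":[0,-0.02,0.13],"dr":[-0.47,0,0],"gripper":0},{"delta_pos":[0,-0.02,0.13],"dr":[-0.47,0,0],"gripper":0},{"delta_pos":[0,-0.02,0.13],"dr":[-0.47,0,0],"gripper":0},{"delta_pos":[0,-0.02,0.13],"dr":[-0.47,0,0],"gripper":0},{"delta_pos":[0,-0.02,0.13],"dr":[-0.47,0,0],"gripper":0},{"delta_pos":[0,-0.02,0.13],"dr":[-0.47,0,0],"gripper":0},{"delta_pos":[0,-0.02,0.13],"dr":[-0.47,0,0],"gripper":0},{"delta_pos":[0,-0.02,0.13],"dr":[-0.47,0,0],"gripper":0}]'

```text
time: 11.15
position: [0.6137, -0.0352, 0.0105]
eef_rot: [[-0.0, -0.2, 0.98], [-0.0, 0.98, 0.2], [-1.0, 0.0, -0.0]]
ft_force: [-0.0, -0.3, 0.5]
width: 0.0007
```

Emit:
move_arm --series '[{"delta_pos":[0,-0.002,0.015],"dr":[-0.054,0,0],"gripper":0},{"delta_pos":[0,-0.002,0.015],"dr":[-0.054,0,0],"gripper":0},{"delta_pos":[0,-0.002,0.015],"dr":[-0.054,0,0],"gripper":0},{"delta_pos":[0,-0.002,0.015],"dr":[-0.054,0,0],"gripper":0},{"delta_pos":[0,-0.002,0.015],"dr":[-0.054,0,0],"gripper":0},{"delta_pos":[0,-0.002,0.015],"dr":[-0.054,0,0],"gripper":0},{"delta_pos":[0,-0.002,0.015],"dr":[-0.054,0,0],"gripper":0},{"delta_pos":[0,-0.002,0.015],"dr":[-0.054,0,0],"gripper":0},{"delta_pos":[0,-0.002,0.015],"dr":[-0.054,0,0],"gripper":0},{"delta_pos":[0,-0.002,0.015],"dr":[-0.054,0,0],"gripper":0}]'

```text
time: 11.98
position: [0.615, -0.0351, 0.0105]
eef_rot: [[-0.0, -0.208, 0.978], [-0.0, 0.978, 0.208], [-1.0, 0.0, -0.0]]
ft_force: [-1.0, -1.5, -0.1]
width: 0.0004
```

```bash
python3 st.py
```

```text
t 11.9833 pos [ 0.61503453 -0.03507302  0.01052859] tool rel angle 1.23 TCP in tool-aligned tray frame mm [158.9 -26.1]
tool force mean [ 0.33 -0.9  -1.09]
```

Emit:
move_arm --series '[{"delta_pos":[0,-0.002,0.015],"dr":[-0.054,0,0],"gripper":0},{"delta_pos":[0,-0.002,0.015],"dr":[-0.054,0,0],"gripper":0},{"delta_pos":[0,-0.002,0.015],"dr":[-0.054,0,0],"gripper":0},{"delta_pos":[0,-0.002,0.015],"dr":[-0.054,0,0],"gripper":0},{"delta_pos":[0,-0.002,0.015],"dr":[-0.054,0,0],"gripper":0},{"delta_pos":[0,-0.002,0.015],"dr":[-0.054,0,0],"gripper":0},{"delta_pos":[0,-0.002,0.015],"dr":[-0.054,0,0],"gripper":0},{"delta_pos":[0,-0.002,0.015],"dr":[-0.054,0,0],"gripper":0},{"delta_pos":[0,-0.002,0.015],"dr":[-0.054,0,0],"gripper":0},{"delta_pos":[0,-0.002,0.015],"dr":[-0.054,0,0],"gripper":0}]'

```text
time: 13.02
position: [0.6165, -0.0349, 0.0105]
eef_rot: [[-0.0, -0.218, 0.976], [0.0, 0.976, 0.218], [-1.0, 0.0, -0.0]]
ft_force: [-0.4, 0.9, -0.9]
width: 0.0008
```

Emit:
move_arm --series '[{"delta_pos":[0,-0.002,0.015],"dr":[-0.054,0,0],"gripper":0},{"delta_pos":[0,-0.002,0.015],"dr":[-0.054,0,0],"gripper":0},{"delta_pos":[0,-0.002,0.015],"dr":[-0.054,0,0],"gripper":0},{"delta_pos":[0,-0.002,0.015],"dr":[-0.054,0,0],"gripper":0},{"delta_pos":[0,-0.002,0.015],"dr":[-0.054,0,0],"gripper":0},{"delta_pos":[0,-0.002,0.015],"dr":[-0.054,0,0],"gripper":0},{"delta_pos":[0,-0.002,0.015],"dr":[-0.054,0,0],"gripper":0},{"delta_pos":[0,-0.002,0.015],"dr":[-0.054,0,0],"gripper":0},{"delta_pos":[0,-0.002,0.015],"dr":[-0.054,0,0],"gripper":0},{"delta_pos":[0,-0.002,0.015],"dr":[-0.054,0,0],"gripper":0}]'

```text
time: 13.85
position: [0.6181, -0.0348, 0.0105]
eef_rot: [[0.0, -0.227, 0.974], [0.0, 0.974, 0.227], [-1.0, -0.0, 0.0]]
ft_force: [-2.3, -0.2, -0.3]
width: 0.0008
```

Emit:
move_arm --series '[{"delta_pos":[0,-0.002,0.01],"dr":[-0.036,0,0],"gripper":0},{"delta_pos":[0,-0.002,0.01],"dr":[-0.036,0,0],"gripper":0},{"delta_pos":[0,-0.002,0.01],"dr":[-0.036,0,0],"gripper":0},{"delta_pos":[0,-0.002,0.01],"dr":[-0.036,0,0],"gripper":0},{"delta_pos":[0,-0.002,0.01],"dr":[-0.036,0,0],"gripper":0},{"delta_pos":[0,-0.002,0.01],"dr":[-0.036,0,0],"gripper":0},{"delta_pos":[0,-0.002,0.01],"dr":[-0.036,0,0],"gripper":0},{"delta_pos":[0,-0.002,0.01],"dr":[-0.036,0,0],"gripper":0},{"delta_pos":[0,-0.002,0.01],"dr":[-0.036,0,0],"gripper":0},{"delta_pos":[0,-0.002,0.01],"dr":[-0.036,0,0],"gripper":0}]'

```text
time: 14.68
position: [0.6191, -0.0347, 0.0106]
eef_rot: [[0.0, -0.233, 0.973], [0.0, 0.973, 0.233], [-1.0, 0.0, 0.0]]
ft_force: [-0.7, -0.0, -0.7]
width: 0.0004
```

```bash
python3 st.py
```

```text
t 14.6833 pos [ 0.61908421 -0.03473972  0.01055444] tool rel angle 2.66 TCP in tool-aligned tray frame mm [158.8 -26.1]
tool force mean [-0.15 -0.41 -0.45]
```

No contact yet; I'll continue.

Emit:
move_arm --series '[{"delta_pos":[0,-0.002,0.015],"dr":[-0.054,0,0],"gripper":0},{"delta_pos":[0,-0.002,0.015],"dr":[-0.054,0,0],"gripper":0},{"delta_pos":[0,-0.002,0.015],"dr":[-0.054,0,0],"gripper":0},{"delta_pos":[0,-0.002,0.015],"dr":[-0.054,0,0],"gripper":0},{"delta_pos":[0,-0.002,0.015],"dr":[-0.054,0,0],"gripper":0},{"delta_pos":[0,-0.002,0.015],"dr":[-0.054,0,0],"gripper":0},{"delta_pos":[0,-0.002,0.015],"dr":[-0.054,0,0],"gripper":0},{"delta_pos":[0,-0.002,0.015],"dr":[-0.054,0,0],"gripper":0},{"delta_pos":[0,-0.002,0.015],"dr":[-0.054,0,0],"gripper":0},{"delta_pos":[0,-0.002,0.015],"dr":[-0.054,0,0],"gripper":0}]'

```text
time: 15.72
position: [0.6206, -0.0346, 0.0105]
eef_rot: [[-0.0, -0.242, 0.97], [0.0, 0.97, 0.242], [-1.0, 0.0, -0.0]]
ft_force: [-0.4, -1.4, -0.8]
width: 0.0001
```

Emit:
move_arm --series '[{"delta_pos":[0,-0.002,0.015],"dr":[-0.054,0,0],"gripper":0},{"delta_pos":[0,-0.002,0.015],"dr":[-0.054,0,0],"gripper":0},{"delta_pos":[0,-0.002,0.015],"dr":[-0.054,0,0],"gripper":0},{"delta_pos":[0,-0.002,0.015],"dr":[-0.054,0,0],"gripper":0},{"delta_pos":[0,-0.002,0.015],"dr":[-0.054,0,0],"gripper":0},{"delta_pos":[0,-0.002,0.015],"dr":[-0.054,0,0],"gripper":0},{"delta_pos":[0,-0.002,0.015],"dr":[-0.054,0,0],"gripper":0},{"delta_pos":[0,-0.002,0.015],"dr":[-0.054,0,0],"gripper":0},{"delta_pos":[0,-0.002,0.015],"dr":[-0.054,0,0],"gripper":0},{"delta_pos":[0,-0.002,0.015],"dr":[-0.054,0,0],"gripper":0}]'

```text
time: 16.55
position: [0.6221, -0.0344, 0.0106]
eef_rot: [[0.0, -0.251, 0.968], [-0.0, 0.968, 0.251], [-1.0, -0.0, 0.0]]
ft_force: [-0.3, -0.9, 0.4]
width: 0.0005
```

Emit:
move_arm --series '[{"delta_pos":[0,-0.002,0.015],"dr":[-0.054,0,0],"gripper":0},{"delta_pos":[0,-0.002,0.015],"dr":[-0.054,0,0],"gripper":0},{"delta_pos":[0,-0.002,0.015],"dr":[-0.054,0,0],"gripper":0},{"delta_pos":[0,-0.002,0.015],"dr":[-0.054,0,0],"gripper":0},{"delta_pos":[0,-0.002,0.015],"dr":[-0.054,0,0],"gripper":0},{"delta_pos":[0,-0.002,0.015],"dr":[-0.054,0,0],"gripper":0},{"delta_pos":[0,-0.002,0.015],"dr":[-0.054,0,0],"gripper":0},{"delta_pos":[0,-0.002,0.015],"dr":[-0.054,0,0],"gripper":0},{"delta_pos":[0,-0.002,0.015],"dr":[-0.054,0,0],"gripper":0},{"delta_pos":[0,-0.002,0.015],"dr":[-0.054,0,0],"gripper":0}]'

```text
time: 17.38
position: [0.623, -0.0344, 0.0105]
eef_rot: [[-0.001, -0.26, 0.966], [-0.0, 0.966, 0.26], [-1.0, 0.0, -0.001]]
ft_force: [-2.3, -1.2, 1.5]
width: 0.0005
```

```bash
python3 st.py
```

```text
t 17.3833 pos [ 0.62296823 -0.0344012   0.01048384] tool rel angle 4.27 TCP in tool-aligned tray frame mm [158.7 -26.7]
tool force mean [-1.74 -0.23 -3.4 ]
```

Emit:
move_arm --series '[{"delta_pos":[0,0,0.012],"dr":[-0.03,0,0],"gripper":0},{"delta_pos":[0,0,0.012],"dr":[-0.03,0,0],"gripper":0},{"delta_pos":[0,0,0.012],"dr":[-0.03,0,0],"gripper":0},{"delta_pos":[0,0,0.012],"dr":[-0.03,0,0],"gripper":0},{"delta_pos":[0,0,0.012],"dr":[-0.03,0,0],"gripper":0},{"delta_pos":[0,0,0.012],"dr":[-0.03,0,0],"gripper":0},{"delta_pos":[0,0,0.012],"dr":[-0.03,0,0],"gripper":0},{"delta_pos":[0,0,0.012],"dr":[-0.03,0,0],"gripper":0},{"delta_pos":[0,0,0.012],"dr":[-0.03,0,0],"gripper":0},{"delta_pos":[0,0,0.012],"dr":[-0.03,0,0],"gripper":0}]'

```text
time: 18.42
position: [0.6234, -0.0343, 0.0103]
eef_rot: [[-0.003, -0.265, 0.964], [-0.001, 0.964, 0.265], [-1.0, 0.0, -0.003]]
ft_force: [-5.2, -2.7, 2.9]
width: 0.0006
```

```bash
python3 st.py
```

```text
t 18.4167 pos [ 0.62335332 -0.03431064  0.01027008] tool rel angle 4.56 TCP in tool-aligned tray frame mm [158.6 -27.1]
tool force mean [-2.89 -0.46 -6.08]
```

Emit:
move_arm --series '[{"delta_pos":[-0.003,0,0.018],"dr":[-0.03,0,0],"gripper":0},{"delta_pos":[-0.003,0,0.018],"dr":[-0.03,0,0],"gripper":0},{"delta_pos":[-0.003,0,0.018],"dr":[-0.03,0,0],"gripper":0},{"delta_pos":[-0.003,0,0.018],"dr":[-0.03,0,0],"gripper":0},{"delta_pos":[-0.003,0,0.018],"dr":[-0.03,0,0],"gripper":0},{"delta_pos":[-0.003,0,0.018],"dr":[-0.03,0,0],"gripper":0},{"delta_pos":[-0.003,0,0.018],"dr":[-0.03,0,0],"gripper":0},{"delta_pos":[-0.003,0,0.018],"dr":[-0.03,0,0],"gripper":0},{"delta_pos":[-0.003,0,0.018],"dr":[-0.03,0,0],"gripper":0},{"delta_pos":[-0.003,0,0.018],"dr":[-0.03,0,0],"gripper":0}]'

```text
time: 19.45
position: [0.6236, -0.0343, 0.0103]
eef_rot: [[-0.006, -0.269, 0.963], [-0.001, 0.963, 0.269], [-1.0, 0.001, -0.006]]
ft_force: [-7.1, -2.8, 4.3]
width: 0.0006
```

```bash
python3 st.py
```

```text
t 19.45 pos [ 0.62362948 -0.03431016  0.01029357] tool rel angle 4.83 TCP in tool-aligned tray frame mm [158.5 -27.6]
tool force mean [-4.05 -0.36 -8.04]
```

Emit:
move_arm --series '[{"delta_pos":[-0.006,0,0.018],"dr":[-0.01,0,0],"gripper":0},{"delta_pos":[-0.006,0,0.018],"dr":[-0.01,0,0],"gripper":0},{"delta_pos":[-0.006,0,0.018],"dr":[-0.01,0,0],"gripper":0},{"delta_pos":[-0.006,0,0.018],"dr":[-0.01,0,0],"gripper":0},{"delta_pos":[-0.006,0,0.018],"dr":[-0.01,0,0],"gripper":0},{"delta_pos":[-0.006,0,0.018],"dr":[-0.01,0,0],"gripper":0},{"delta_pos":[-0.006,0,0.018],"dr":[-0.01,0,0],"gripper":0},{"delta_pos":[-0.006,0,0.018],"dr":[-0.01,0,0],"gripper":0},{"delta_pos":[-0.006,0,0.018],"dr":[-0.01,0,0],"gripper":0},{"delta_pos":[-0.006,0,0.018],"dr":[-0.01,0,0],"gripper":0}]'

```text
time: 20.48
position: [0.6239, -0.0343, 0.0103]
eef_rot: [[-0.01, -0.271, 0.963], [-0.002, 0.963, 0.271], [-1.0, 0.001, -0.01]]
ft_force: [-9.7, -3.9, 3.6]
width: 0.0004
```

```bash
python3 st.py
```

```text
t 20.4833 pos [ 0.62386268 -0.03427412  0.01033839] tool rel angle 4.9 TCP in tool-aligned tray frame mm [158.5 -27.6]
tool force mean [ -3.93  -0.81 -10.06]
```

Emit:
move_arm --series '[{"delta_pos":[-0.006,0,0.015],"dr":[0,0,0],"gripper":0},{"delta_pos":[-0.006,0,0.015],"dr":[0,0,0],"gripper":0},{"delta_pos":[-0.006,0,0.015],"dr":[0,0,0],"gripper":0},{"delta_pos":[-0.006,0,0.015],"dr":[0,0,0],"gripper":0},{"delta_pos":[-0.006,0,0.015],"dr":[0,0,0],"gripper":0},{"delta_pos":[-0.006,0,0.015],"dr":[0,0,0],"gripper":0},{"delta_pos":[-0.006,0,0.015],"dr":[0,0,0],"gripper":0},{"delta_pos":[-0.006,0,0.015],"dr":[0,0,0],"gripper":0},{"delta_pos":[-0.006,0,0.015],"dr":[0,0,0],"gripper":0},{"delta_pos":[-0.006,0,0.015],"dr":[0,0,0],"gripper":0}]'

```text
time: 21.52
position: [0.624, -0.0342, 0.0104]
eef_rot: [[-0.013, -0.27, 0.963], [-0.002, 0.963, 0.27], [-1.0, 0.001, -0.013]]
ft_force: [-10.9, -5.5, 3.3]
width: 0.0006
```

```bash
python3 st.py; python3 st.py
```

```text
t 21.5167 pos [ 0.6240286  -0.03422994  0.0103599 ] tool rel angle 4.88 TCP in tool-aligned tray frame mm [158.5 -27.3]
tool force mean [ -3.29  -1.   -11.56]
t 21.7167 pos [ 0.62403802 -0.03422364  0.01037996] tool rel angle 4.88 TCP in tool-aligned tray frame mm [158.5 -27.3]
tool force mean [ -3.73  -1.14 -11.68]
```

I'm pushing with 11.6 N. The TCP has moved about 1.8 mm past contact, which puts the stop at roughly 11 N. I'll hold for 0.83 s.

Emit:
move_arm --series '[{"delta_pos":[0,0,0],"dr":[0,0,0],"gripper":0},{"delta_pos":[0,0,0],"dr":[0,0,0],"gripper":0},{"delta_pos":[0,0,0],"dr":[0,0,0],"gripper":0},{"delta_pos":[0,0,0],"dr":[0,0,0],"gripper":0},{"delta_pos":[0,0,0],"dr":[0,0,0],"gripper":0},{"delta_pos":[0,0,0],"dr":[0,0,0],"gripper":0},{"delta_pos":[0,0,0],"dr":[0,0,0],"gripper":0},{"delta_pos":[0,0,0],"dr":[0,0,0],"gripper":0},{"delta_pos":[0,0,0],"dr":[0,0,0],"gripper":0},{"delta_pos":[0,0,0],"dr":[0,0,0],"gripper":0}]'

```text
time: 22.75
position: [0.624, -0.0342, 0.0104]
eef_rot: [[-0.013, -0.27, 0.963], [-0.002, 0.963, 0.27], [-1.0, 0.001, -0.013]]
ft_force: [-10.3, -4.9, 2.9]
width: 0.0006
```

```bash
python3 st.py
```

```text
t 22.75 pos [ 0.62401188 -0.03424521  0.01037059] tool rel angle 4.87 TCP in tool-aligned tray frame mm [158.6 -27.3]
tool force mean [ -3.16  -1.2  -11.29]
```

Emit:
move_arm --series '[{"delta_pos":[0,0,-0.04],"dr":[0,0,0],"gripper":0},{"delta_pos":[0,0,-0.04],"dr":[0,0,0],"gripper":0},{"delta_pos":[0,0,-0.04],"dr":[0,0,0],"gripper":0},{"delta_pos":[0,0,-0.04],"dr":[0,0,0],"gripper":0},{"delta_pos":[0,0,-0.04],"dr":[0,0,0],"gripper":0},{"delta_pos":[0,0,-0.04],"dr":[0,0,0],"gripper":0},{"delta_pos":[0,0,-0.04],"dr":[0,0,0],"gripper":0},{"delta_pos":[0,0,-0.04],"dr":[0,0,0],"gripper":0},{"delta_pos":[0,0,-0.04],"dr":[0,0,0],"gripper":0},{"delta_pos":[0,0,-0.04],"dr":[0,0,0],"gripper":0}]'

```text
time: 23.78
position: [0.6235, -0.034, 0.0104]
eef_rot: [[-0.005, -0.271, 0.963], [-0.0, 0.963, 0.271], [-1.0, 0.001, -0.005]]
ft_force: [-5.4, -1.1, -2.2]
width: 0.0004
```

Emit:
move_arm --series '[{"delta_pos":[0,0,-0.03],"dr":[0,0,0],"gripper":0},{"delta_pos":[0,0,-0.03],"dr":[0,0,0],"gripper":0},{"delta_pos":[0,0,-0.03],"dr":[0,0,0],"gripper":0},{"delta_pos":[0,0,-0.03],"dr":[0,0,0],"gripper":0},{"delta_pos":[0,0,-0.03],"dr":[0,0,0],"gripper":0},{"delta_pos":[0,0,-0.03],"dr":[0,0,0],"gripper":0},{"delta_pos":[0,0,-0.03],"dr":[0,0,0],"gripper":0},{"delta_pos":[0,0,-0.03],"dr":[0,0,0],"gripper":0},{"delta_pos":[0,0,-0.03],"dr":[0,0,0],"gripper":0},{"delta_pos":[0,0,-0.03],"dr":[0,0,0],"gripper":0}]'

```text
time: 24.62
position: [0.6235, -0.0343, 0.0123]
eef_rot: [[0.001, -0.272, 0.962], [0.0, 0.962, 0.272], [-1.0, -0.0, 0.001]]
ft_force: [-4.0, 0.0, -1.7]
width: 0.0005
```

```bash
python3 st.py
```

```text
t 24.6167 pos [ 0.62349855 -0.03429609  0.01232466] tool rel angle 5.0 TCP in tool-aligned tray frame mm [158.4 -28.2]
tool force mean [ 1.97  0.26 -3.44]
```

Emit:
move_arm --series '[{"delta_pos":[0,0,-0.02],"dr":[0,0,0],"gripper":0},{"delta_pos":[0,0,-0.02],"dr":[0,0,0],"gripper":0},{"delta_pos":[0,0,-0.02],"dr":[0,0,0],"gripper":0},{"delta_pos":[0,0,-0.02],"dr":[0,0,0],"gripper":0},{"delta_pos":[0,0,-0.02],"dr":[0,0,0],"gripper":0},{"delta_pos":[0,0,-0.02],"dr":[0,0,0],"gripper":0},{"delta_pos":[0,0,-0.02],"dr":[0,0,0],"gripper":0},{"delta_pos":[0,0,-0.02],"dr":[0,0,0],"gripper":0},{"delta_pos":[0,0,-0.02],"dr":[0,0,0],"gripper":0},{"delta_pos":[0,0,-0.02],"dr":[0,0,0],"gripper":0}]'

```text
time: 25.65
position: [0.6217, -0.0349, 0.0124]
eef_rot: [[0.002, -0.272, 0.962], [0.0, 0.962, 0.272], [-1.0, -0.0, 0.002]]
ft_force: [1.1, 0.1, 0.9]
width: 0.0005
```

```bash
python3 st.py
```

```text
t 25.65 pos [ 0.62170295 -0.0348989   0.01241028] tool rel angle 4.99 TCP in tool-aligned tray frame mm [158.5 -30.1]
tool force mean [-0.15 -0.09  0.38]
```

The tool is free. I'll back off, lift clear and check the tray.

Emit:
move_arm --series '[{"delta_pos":[0,0,-0.2],"dr":[0,0,0],"gripper":0},{"delta_pos":[0,0,-0.6],"dr":[0,0,0],"gripper":0},{"delta_pos":[0,0,-1.4],"dr":[0,0,0],"gripper":0},{"delta_pos":[0,0,-1.4],"dr":[0,0,0],"gripper":0},{"delta_pos":[0,0,-1.4],"dr":[0,0,0],"gripper":0},{"delta_pos":[-2.5,0,0],"dr":[2,0,0],"gripper":0},{"delta_pos":[-3,0,0],"dr":[2,0,0],"gripper":0},{"delta_pos":[-3,0,0],"dr":[2,0,0],"gripper":0},{"delta_pos":[-3,0,0],"dr":[2,0,0],"gripper":0},{"delta_pos":[-2.5,0,0],"dr":[2,0,0],"gripper":0}]'

```text
time: 26.68
position: [0.5727, -0.0488, 0.1544]
eef_rot: [[0.002, -0.099, 0.995], [0.0, 0.995, 0.099], [-1.0, -0.0, 0.002]]
ft_force: [0.3, -0.1, -0.2]
width: 0.0004
```

```bash
python3 st.py; python3 - <<'E'
from h import *
print(read_state()['eef_rot'].round(3).tolist())
a=grab_frame('top')[80:230,200:400]
for l in ('start_top','push_point','tray','station'):
  for d in place_of('top',l)[:3]: print('top',l,np.round(d['xyz'],4),round(d['confidence'],2))
b=grab_frame('scene')[195:345,150:350]
for l in ('start_top','push_point','tray'):
  for d in place_of('scene',l)[:3]: print('scene',l,np.round(d['xyz'],4),round(d['confidence'],2))
im=np.hstack([cv2.resize(x,(400,300),interpolation=cv2.INTER_CUBIC) for x in(a,b)])
cv2.imwrite('pics/c4.png',im[:,:,::-1])
E
```

```text
t 26.6833 pos [ 0.57266667 -0.04876202  0.15439232] tool rel angle -5.11 TCP in tool-aligned tray frame mm [170.3 -52. ]
tool force mean [-0.85 -0.07  0.77]
[[0.001, -0.101, 0.995], [0.001, 0.995, 0.101], [-1.0, 0.001, 0.001]]
top start_top [0.7468 0.2637 0.0237] 0.63
top start_top [0.4966 0.3585 0.0209] 0.52
scene start_top [0.6285 0.1989 0.0211] 0.73
scene start_top [0.7435 0.259  0.0237] 0.57
scene start_top [0.4992 0.3633 0.0224] 0.48
scene push_point [ 0.6339 -0.0311  0.0122] 0.79
scene push_point [0.3812 0.2626 0.0039] 0.28
scene tray [6.101e-01 1.276e-01 6.000e-04] 0.6
scene tray [ 7.555e-01 -5.500e-03 -6.000e-04] 0.32
```

View pics/c4.png

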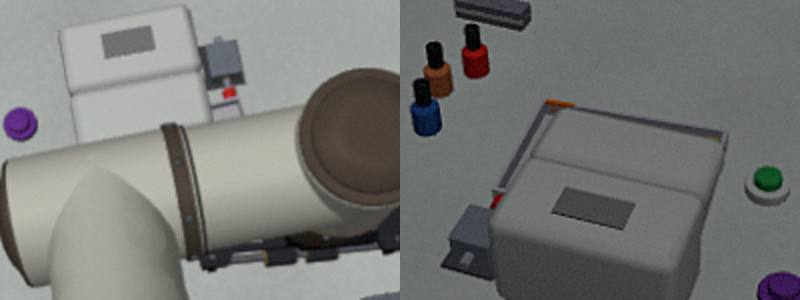

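In the left half the tray edge meets the red bumper at (228,95). In the right half the orange mark is at (558,104) and the green button at (768,180). The bystanders haven't moved. I'll go above the button.

Emit:
move_arm --series '[{"delta_pos":[0,2.39,0.79],"dr":[0,0,0],"gripper":0},{"delta_pos":[0,2.39,0.79],"dr":[0,0,0],"gripper":0},{"delta_pos":[0.5,2.39,0.79],"dr":[0,0,0],"gripper":0},{"delta_pos":[0.5,2.39,0.79],"dr":[0,0,0],"gripper":0},{"delta_pos":[0.5,2.39,0.79],"dr":[0,0,0],"gripper":0},{"delta_pos":[0.5,2.39,0.79],"dr":[0,0,0],"gripper":0},{"delta_pos":[0.5,2.39,0.79],"dr":[0,0,0],"gripper":0},{"delta_pos":[0.5,2.39,0.79],"dr":[0,0,0],"gripper":0},{"delta_pos":[0.5,2.39,0.79],"dr":[0,0,0],"gripper":0},{"delta_pos":[0.5,2.39,0.79],"dr":[0,0,0],"gripper":0}]'

```text
time: 28.17
position: [0.6275, 0.1984, 0.1115]
eef_rot: [[-0.0, -0.101, 0.995], [-0.0, 0.995, 0.101], [-1.0, -0.0, -0.0]]
ft_force: [-0.5, 0.0, -0.0]
width: 0.0003
```

Emit:
move_arm --series '[{"delta_pos":[0.5,0,0],"dr":[1.2,0,0],"gripper":0},{"delta_pos":[0.5,0,0],"dr":[1.2,0,0],"gripper":0},{"delta_pos":[0.5,0,0],"dr":[1.2,0,0],"gripper":0},{"delta_pos":[0.5,0,0],"dr":[1.2,0,0],"gripper":0},{"delta_pos":[0.5,0,0],"dr":[1.2,0,0],"gripper":0},{"delta_pos":[0.5,0,0],"dr":[1.2,0,0],"gripper":0},{"delta_pos":[0.5,0,0],"dr":[1.2,0,0],"gripper":0},{"delta_pos":[0.5,0,0],"dr":[1.2,0,0],"gripper":0},{"delta_pos":[0.5,0,0],"dr":[0,0,0],"gripper":0},{"delta_pos":[0.5,0,0],"dr":[0,0,0],"gripper":0}]'

```text
time: 29.0
position: [0.6274, 0.1971, 0.0616]
eef_rot: [[0.0, 0.067, 0.998], [0.0, 0.998, -0.067], [-1.0, 0.0, 0.0]]
ft_force: [-0.2, 0.2, -0.8]
width: 0.0004
```

```bash
python3 st.py; python3 - <<'E'
from h import *
print(read_state()['eef_rot'].round(3).tolist())
for cam in('scene','wrist'):
  save(cam,'b_%s.png'%cam) if cam=='wrist' else save(cam,'b_scene.png',(250,200,430,335),4)
  for d in place_of(cam,'start_top')[:3]: print(cam,np.round(d['xyz'],4),round(d['confidence'],2),proj(cam,d['xyz']).round())
E
```

```text
t 29.0 pos [0.6274205  0.19705645 0.06163062] tool rel angle -14.63 TCP in tool-aligned tray frame mm [-72.4  15.1]
tool force mean [ 0.08 -0.4  -0.04]
[[-0.0, 0.066, 0.998], [-0.0, 0.998, -0.066], [-1.0, -0.0, -0.0]]
scene [0.6249 0.1989 0.022 ] 0.67 [[335. 281.]]
scene [0.7483 0.2603 0.0216] 0.6 [[339. 337.]]
scene [0.4992 0.3617 0.0216] 0.49 [[435. 269.]]
wrist [0.6272 0.1949 0.0196] 0.97 [[267. 234.]]
```

View pics/b_scene.png

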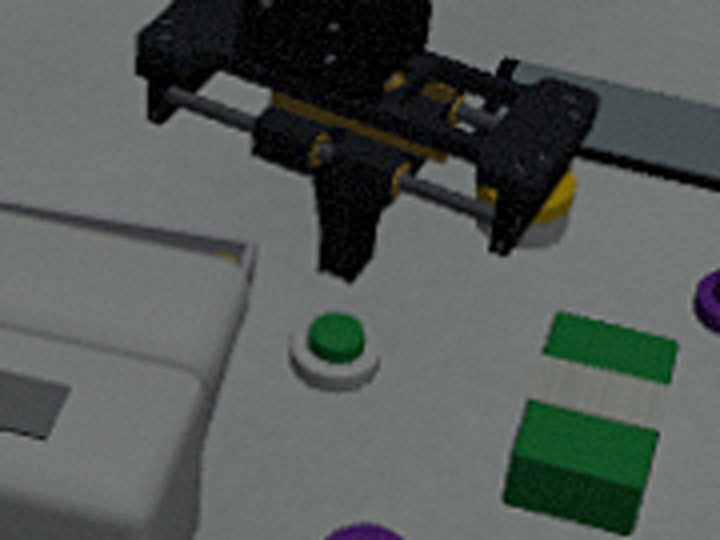

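The shut fingers are right above the green button at (336,335), with the body clear of the lamp. Pressing down.

Emit:
move_arm --series '[{"delta_pos":[0.5,0,0],"dr":[0,0,0],"gripper":0},{"delta_pos":[0.6,0,0],"dr":[0,0,0],"gripper":0},{"delta_pos":[0.6,0,0],"dr":[0,0,0],"gripper":0},{"delta_pos":[0.6,0,0],"dr":[0,0,0],"gripper":0},{"delta_pos":[0.4,0,0],"dr":[0,0,0],"gripper":0},{"delta_pos":[0.3,0,0],"dr":[0,0,0],"gripper":0},{"delta_pos":[0.2,0,0],"dr":[0,0,0],"gripper":0},{"delta_pos":[0.2,0,0],"dr":[0,0,0],"gripper":0},{"delta_pos":[0.2,0,0],"dr":[0,0,0],"gripper":0},{"delta_pos":[0.2,0,0],"dr":[0,0,0],"gripper":0}]'

```text
time: 30.23
position: [0.6276, 0.1972, 0.0241]
eef_rot: [[0.0, 0.067, 0.998], [0.0, 0.998, -0.067], [-1.0, 0.0, 0.0]]
ft_force: [-0.2, -0.1, -0.1]
width: 0.0006
```

```bash
python3 st.py
```

```text
t 30.2333 pos [0.62755216 0.19722744 0.02407895] tool rel angle -14.61 TCP in tool-aligned tray frame mm [-72.6  15.3]
tool force mean [-0.08  0.32  0.01]
```

Emit:
move_arm --series '[{"delta_pos":[0.06,0,0],"dr":[0,0,0],"gripper":0},{"delta_pos":[0.06,0,0],"dr":[0,0,0],"gripper":0},{"delta_pos":[0.06,0,0],"dr":[0,0,0],"gripper":0},{"delta_pos":[0.06,0,0],"dr":[0,0,0],"gripper":0},{"delta_pos":[0.06,0,0],"dr":[0,0,0],"gripper":0},{"delta_pos":[0.06,0,0],"dr":[0,0,0],"gripper":0},{"delta_pos":[0.06,0,0],"dr":[0,0,0],"gripper":0},{"delta_pos":[0.06,0,0],"dr":[0,0,0],"gripper":0},{"delta_pos":[0.06,0,0],"dr":[0,0,0],"gripper":0},{"delta_pos":[0.06,0,0],"dr":[0,0,0],"gripper":0}]'

```text
time: 31.27
position: [0.6275, 0.1972, 0.0183]
eef_rot: [[0.0, 0.066, 0.998], [0.0, 0.998, -0.066], [-1.0, 0.0, 0.0]]
ft_force: [-2.2, 0.8, 3.6]
width: 0.0005
```

```bash
python3 st.py
```

```text
t 31.2667 pos [0.62748755 0.19717946 0.01829882] tool rel angle -14.61 TCP in tool-aligned tray frame mm [-72.6  15.2]
tool force mean [-4.2  -0.2  -1.04]
```

Emit:
move_arm --series '[{"delta_pos":[0.03,0,0],"dr":[0,0,0],"gripper":0},{"delta_pos":[0.03,0,0],"dr":[0,0,0],"gripper":0},{"delta_pos":[0.03,0,0],"dr":[0,0,0],"gripper":0},{"delta_pos":[0.03,0,0],"dr":[0,0,0],"gripper":0},{"delta_pos":[0.03,0,0],"dr":[0,0,0],"gripper":0},{"delta_pos":[0.03,0,0],"dr":[0,0,0],"gripper":0},{"delta_pos":[0.03,0,0],"dr":[0,0,0],"gripper":0},{"delta_pos":[0.03,0,0],"dr":[0,0,0],"gripper":0},{"delta_pos":[0.03,0,0],"dr":[0,0,0],"gripper":0},{"delta_pos":[0.03,0,0],"dr":[0,0,0],"gripper":0}]'

```text
time: 32.3
position: [0.6275, 0.1972, 0.0164]
eef_rot: [[0.0, 0.066, 0.998], [-0.0, 0.998, -0.066], [-1.0, -0.0, 0.0]]
ft_force: [-5.1, -0.0, 11.7]
width: 0.0002
```

```bash
python3 st.py
```

```text
t 32.3 pos [0.62752945 0.19721168 0.01635163] tool rel angle -14.59 TCP in tool-aligned tray frame mm [-72.6  15.3]
tool force mean [-9.8  -0.46 -3.11]
```

Emit:
move_arm --series '[{"delta_pos":[0.02,0,0],"dr":[0,0,0],"gripper":0},{"delta_pos":[0.02,0,0],"dr":[0,0,0],"gripper":0},{"delta_pos":[0.02,0,0],"dr":[0,0,0],"gripper":0},{"delta_pos":[0.02,0,0],"dr":[0,0,0],"gripper":0},{"delta_pos":[0.02,0,0],"dr":[0,0,0],"gripper":0},{"delta_pos":[0,0,0],"dr":[0,0,0],"gripper":0},{"delta_pos":[0,0,0],"dr":[0,0,0],"gripper":0},{"delta_pos":[0,0,0],"dr":[0,0,0],"gripper":0},{"delta_pos":[0,0,0],"dr":[0,0,0],"gripper":0},{"delta_pos":[0,0,0],"dr":[0,0,0],"gripper":0}]'

```text
time: 33.33
position: [0.6276, 0.1972, 0.0163]
eef_rot: [[0.001, 0.066, 0.998], [-0.0, 0.998, -0.066], [-1.0, -0.0, 0.001]]
ft_force: [-4.8, -1.3, 14.4]
width: 0.0005
```

```bash
python3 st.py
```

```text
t 33.3333 pos [0.62755277 0.19719519 0.01630696] tool rel angle -14.58 TCP in tool-aligned tray frame mm [-72.6  15.3]
tool force mean [-13.6   -1.22  -4.6 ]
```

It has bottomed out: 13.6 N and no further travel. I'll lift straight up and swing clear.

Emit:
move_arm --series '[{"delta_pos":[-0.3,0,0],"dr":[0,0,0],"gripper":0},{"delta_pos":[-0.5,0,0],"dr":[0,0,0],"gripper":0},{"delta_pos":[-1.5,0,0],"dr":[0,0,0],"gripper":0},{"delta_pos":[-3,0,0],"dr":[0,0,0],"gripper":0},{"delta_pos":[-3,0,0],"dr":[0,0,0],"gripper":0},{"delta_pos":[-3,0,0],"dr":[0,0,0],"gripper":0},{"delta_pos":[-3,0,0],"dr":[0,0,0],"gripper":0},{"delta_pos":[-3,0,0],"dr":[0,0,0],"gripper":0},{"delta_pos":[-2,0,0],"dr":[0,0,0],"gripper":0},{"delta_pos":[0,0,0],"dr":[0,0,0],"gripper":0}]'

```text
time: 34.37
position: [0.6298, 0.198, 0.2122]
eef_rot: [[0.009, 0.066, 0.998], [0.004, 0.998, -0.066], [-1.0, 0.004, 0.009]]
ft_force: [0.9, 0.5, 0.4]
width: 0.0006
```

Emit:
move_arm --series '[{"delta_pos":[0,1,-2.5],"dr":[0,0,0],"gripper":0},{"delta_pos":[0,1,-2.5],"dr":[0,0,0],"gripper":0},{"delta_pos":[0,1,-2.5],"dr":[0,0,0],"gripper":0},{"delta_pos":[0,1,-2.5],"dr":[0,0,0],"gripper":0},{"delta_pos":[0,1,-2.5],"dr":[0,0,0],"gripper":0},{"delta_pos":[0,1,-2],"dr":[0,0,0],"gripper":0},{"delta_pos":[0,1,0],"dr":[0,0,0],"gripper":0},{"delta_pos":[0,1,0],"dr":[0,0,0],"gripper":0},{"delta_pos":[0,0,0],"dr":[0,0,0],"gripper":0},{"delta_pos":[0,0,0],"dr":[0,0,0],"gripper":0}]'

```text
time: 35.2
position: [0.4885, 0.2869, 0.2061]
eef_rot: [[-0.001, 0.067, 0.998], [-0.001, 0.998, -0.067], [-1.0, -0.001, -0.001]]
ft_force: [0.2, -0.5, -0.2]
width: 0.0006
```

```bash
python3 st.py; python3 - <<'E'
from h import *
a=grab_frame('top')[80:230,240:440]; b=grab_frame('top')[100:160,280:360]
cv2.imwrite('pics/f.png',np.hstack([cv2.resize(a,(400,300),interpolation=3),cv2.resize(b,(400,300),interpolation=2)])[:,:,::-1])
E
```

```text
t 35.2 pos [0.48851465 0.28690377 0.20612919] tool rel angle -14.62 TCP in tool-aligned tray frame mm [-152.8 -129.5]
tool force mean [-0.29  0.17  0.05]
```

View pics/f.png

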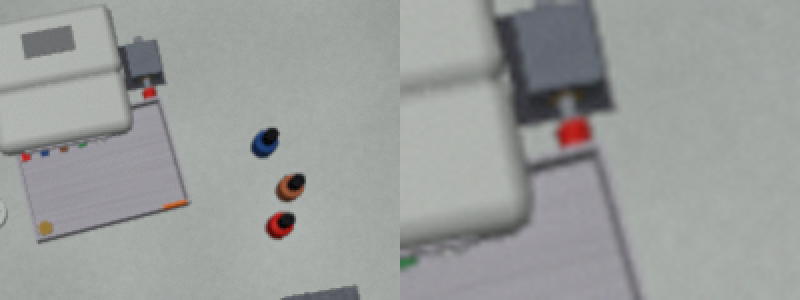

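The tray's far rim lies right against the red bumper at (575,145), with no gap showing. The bottles are in place and nothing touches the robot, so I'm handing in.

```bash
python3 -c "
from cell import *
r.hand_in();print(read_state()['time'])"
```

```text
the job is handed in; nothing more can be done
the job is handed in; nothing more can be done
```

I swung the tray to the red stop, seated it, eased off so it stayed resting there, then pressed the green start button fully in and handed the job in at about 35 s.

- **Seating:** I pushed square at the orange mark and felt for the stop in steps of 1.5 mm or less. The tray was then held for just over a second at 11.3–11.7 N as measured on the tool (about 12.2 N with the vertical part). No reading passed 15 N. The force on the stop itself was not measured; from the spring travel I estimate about 10–11 N.
- **Easing off:** I backed off slowly until the force on the tool read zero. The last top picture shows the far rim against the bumper with no visible gap. At about 2.5 mm per pixel, that check can't rule out a gap of a millimetre or so.
- **Start button:** Of the three buttons I took the green one on its white pod; the two purple ones were left alone. It bottomed out after about 6 mm of travel. I pressed to 13.6 N straight down, more than the 5 N needed, to be sure it was fully in.
- **Bystanders:** The bottles showed no movement in the last picture. The buffer was only partly in that view, and the jar, phone and green box were outside it. The fingers never came near any of these. The arm was clear and the tool force was zero at the end.

One disagreement: the tray kept pushing back on the tool with about 3.4 N after I had backed off 7 mm, because the arm flexes. A further 2 mm freed it.

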